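# Snap the vent cap onto the canister and keep it pressed

### The job

Lift the black vent cap with the loop handle off the plate and press it down over the stud on the steel canister's lid until it clicks and sits flat on the lid, then keep pressing. Finish with the hand still on the cap, holding it down firmly (a steady push, no ramming), not letting go. Leave the plate and the other things on the counter where they are.

Things in the scene. Friction and masses are not known exactly. Their poses are not given: they have to be found in the camera images.
- cap: Black plastic cap, about 60 g: a round cup turned upside down, 50 mm wide, 27 mm tall to its flat top, with an upright loop on top. Origin: centre of its open lower rim; z up. A 3 mm high lip at the rim leaves a 27 mm mouth; the bore above is 33 mm wide, 24 mm deep from the rim. It stands upright on the plate's floor, off-centre, at any yaw; its yaw on the stud does not matter.
- cap_loop (a point): Middle of the loop's crossbar, 51.5 mm above the cap's rim, on its axis. The bar is 38 mm long along the cap's x, 8 mm thick along its y, 9 mm high (47 to 56 mm above the rim); two 8 by 8 mm posts, 15 mm either side of the middle, join it to the cap's top: a flat upright frame 8 mm thick and 29 mm tall.
- canister: Closed stainless canister with a spring latch on its side, fixed to the counter, 110 mm in diameter, lid's flat top 114 mm wide and 150 mm above the counter. Origin: centre of its underside. A steel vent stud stands upright in the middle of the lid: 24 mm in diameter, 20 mm tall, its top 6 mm tapered to 12 mm.
- stud_foot (a point): Middle of the lid's top, on the stud's axis, z up; the cap's origin comes here when home. Four smooth spring balls, centred 8 mm above the lid, stand 3.5 mm out of the stud. The cap's lip meets them with its rim 12.5 mm above the lid; pushing on takes about 10 N; with the rim about 5 mm above the lid they snap over the lip, the force drops, and the rim drops to the lid, a hard stop.
- plate: White melamine plate, loose, 200 mm in diameter, rim 18 mm high, flat floor 5 mm above the counter and about 120 mm across. Origin: centre of its underside.
- turner: Black plastic turner lying flat, 290 mm long along its x axis, blade 65 mm wide, handle 20 mm high. Origin: centre of its underside. Leave it.
- tenderizer: Cast aluminium meat tenderizer lying on its side, 235 mm long along its x axis, head 50 by 78 mm, 32 mm high. Leave it.
- pinch_bowl: Orange silicone pinch bowl, 80 mm across, 35 mm high. Leave it.
- mill: Dark wooden pepper mill, 52 mm across, 130 mm tall. Leave it.
- jar: Amber glass jar with a steel lid, 52 mm across, 90 mm tall. Leave it.
- mug: White mug, 80 mm across, 90 mm tall. Leave it.
There are look-alikes about, which are no part of the job. Several things have the shape of the cap; the one meant has the colours described above.

How it is judged:
By the outcome, as a careful person would: the job done as asked, in the order asked, and still so for the second after the job is handed in, while the arm keeps its last pose, push and grip.
It also fails if it takes over 38 s, if anything falls off the work surface, if the arm or the gripper's body presses on something with over 40 N, if the wrist force passes 120 N, or if a joint passes its speed limit or range.

### The arm

A 7-joint arm with a two-finger parallel gripper is mounted at the origin on the work surface. World frame = base frame: x ahead of the robot, y to its left, z up, the work surface at z = 0. Lengths are in mm, angles in degrees, forces in N, time in s.
With the tool pointing down it reaches from about 425 to 800 mm from the base axis. Payload 8.3 kg.
Tool frame: the origin (TCP) lies at the very end of the fingers, on their centre line; the grasp point (between the pads) lies 19 mm behind it (r.pinch_z is the z of the grasp point in the tool frame, in mm); z points along the fingers, y is the line along which they close (so a half turn about z gives the same grasp; the last joint's range is limited). The gripper opens to 85 mm and grips with 20 to 120 N. Pads are 22 mm wide; open, the fingers measure 114 mm over their backs; the gripper's body (76 mm by 85 mm) begins 54 mm behind the grasp point. The pads swing forward as they close: fully open they stand 13 mm farther back than shut.
Start: joints at [60.224, 21.967, 0.94, 78.501, -0.361, 79.538, -2.664], TCP at [275.706, -560.882, 231.279] pointing down, gripper open.
Joint ranges: [-169.22, 169.22], [-14.56, 117.87], [-87.37, 89.26], [10.42, 133.3], [-82.24, 262.24], [0.94, 117.77], [-172.7, 172.7]. Speed limits (degrees/s): [136.94, 136.94, 172.46, 172.46, 180, 180, 180].

### API

Orientations are given as a 3x3 rotation matrix whose columns are the frame's x, y, z axes.
In Python, from workcell import r gives the robot as it stands. The module is installed in compiled form; this text tells all that it offers.
- The arm moves only by the shell command python3 -m pendant 'ROWS' [FORCE]. ROWS is JSON, a list of rows, each a list of 7 numbers: the shift along the world's x, y, z scaled (see below), then the turn, a rotation vector about the world's x, y, z scaled (see below), then the opening, from -1 (shut) to 1 (fully open). In form: [[x, y, z, rx, ry, rz, grip], ...]. A call has 1 to 12 rows; each row shifts and turns the commanded pose from where the row before left it; what a row does not reach is not made up. The controller multiplies each number of a shift by 0.04 m and each number of a turn by 8 degrees. A row lasts 1/10 s, in which the tool goes at most 50 mm and 8.59 degrees, less where a joint would pass 70% of its speed; a pose out of reach is approached as far as the arm can. A call with a number of a shift or a turn outside -1 to 1 is refused whole. A call with a gripper value outside its range is refused whole. The fingers move at their own pace and stop on an object; FORCE is the grip in N (left out, the last holds). Time passes only in rows, so rows that do not move let the fingers close. It gives the time, the measured TCP pose, the force, the opening and the grip force at its end, in the units of the state.
- r.observe(): the state, without advancing time (a new reading comes with each control period).
- r.camera(name): name is "scene" or "top" or "wrist"; returns the picture (384x512x3 uint8, blue, green, red); there is no depth.
- r.camera_params(name): a dict with "fx", "fy", "cx", "cy" (pixels), "extrinsics" (4x4, takes a point from camera to world coordinates). Camera axes: x right, y down, z forward; pixel columns grow to the right and rows downward; lengths in mm; the calibration is good to about 2 mm. The wrist camera is an equidistant fisheye: a pixel r from the principal point sees the ray r / f radians off the axis. A picture is of the moment at which its call begins: read the wrist's pose just before it. camera_params takes no time and is no camera call; for the wrist camera it gives the pose at the moment of the call.
- r.sign_off(): hands the job in; it is judged then, once.
Trained networks look in the newest picture that a camera, given by its name, has taken for a name from the list of things; names that differ only in an ending like _2 or _b are one class to them, and where a whole thing is asked for, a point or a joint stands for the part that bears it (a point fixed in the world has none). Each returns a list of dicts, best first, with "p" (0 to 1); they miss things now and then, are a little off and sometimes report something else, mostly with a low value. They report only what shows in the picture. A call takes as long as a camera call. They do not tell look-alikes from the thing itself.
- r.spot_in(target, camera): "uv" ([column, row] in pixels, amid what is visible of it).
- r.outline_of(target, camera): "mask" (384x512 bool, what is visible of it) and "uv" ([column, row] in pixels, amid what is visible of it).
- r.mark_of(target, camera): "uv" ([column, row] in pixels: a listed point, or the origin of a listed thing).
The state is a dict: "t": time; "joints": joint angles; "joint_vel": joint speeds; "effort": joint torques, N m; "position": TCP position; "eef_rot": TCP orientation; "wrist_force": force on the tool from outside, world axes, zero at the start; "moment": the same for the moment, N m; "gripper_width": finger opening in mm; "grip_force": force on a finger pad.
Only numpy, scipy, OpenCV 4.12 (cv2) and the standard library are available. Lean on these libraries where they do the work, as an engineer would, in place of code of your own. Each camera call takes 0.05 s, during which the arm holds its last target. There are 200 camera calls.

## Working session

There is one attempt and no reset: what is moved stays moved. The work goes in short steps, Python scripts to look and compute and a shell command to move; the robot and the scene stay as the last step left them, time stands still between calls to the robot, and variables do not carry over. Pictures are saved under pics/ and viewed, at most 10 in all, crops included, and the job is handed in when it is done.

```bash
mkdir -p pics
cat > h.py <<'E'
import numpy as np, cv2
from workcell import r
def ray(P,uv,fish=False):
    x=(uv[0]-P["cx"])/P["fx"]; y=(uv[1]-P["cy"])/P["fy"]
    if fish:
        th=np.hypot(x,y); s=np.sin(th)/max(th,1e-9); d=np.array([x*s,y*s,np.cos(th)])
    else: d=np.array([x,y,1.])
    E=np.array(P["extrinsics"]); return E[:3,3],E[:3,:3]@d
def onz(P,uv,z,fish=False):
    o,d=ray(P,uv,fish); return o+d*(z-o[2])/d[2]
E
python3 - <<'E'
from h import *
ims=[]
for c in ("scene","top"):
    im=r.camera(c); ims.append(im); P=r.camera_params(c)
    for t,z in (("cap",0),("cap_loop",56),("stud_foot",150),("plate",0),("canister",0)):
        for q in r.mark_of(t,c)[:5]: print(c,t,round(q["p"],2),np.round(q["uv"]),np.round(onz(P,q["uv"],z if t!="cap" else 5)))
    cv2.imwrite(f"pics/{c}.png",im)
o=r.observe(); print(o["t"],o["position"],o["eef_rot"],o["gripper_width"],o["wrist_force"])
E
```

```text
scene cap 0.87 [334. 284.] [535. 408.   5.]
scene cap 0.6 [268. 269.] [670. 262.   5.]
scene cap 0.59 [251. 248.] [668. 155.   5.]
scene cap 0.56 [310. 243.] [488. 225.   5.]
scene cap_loop 0.68 [272. 255.] [661. 262.  56.]
scene cap_loop 0.64 [251. 231.] [659. 136.  56.]
scene cap_loop 0.53 [341. 273.] [528. 419.  56.]
scene plate 0.67 [312. 243.] [479. 224.  -0.]
scene plate 0.62 [314. 300.] [618. 424.   0.]
scene canister 0.83 [236. 186.] [ 542. -182.    0.]
top cap 0.69 [202. 226.] [482. 226.   5.]
top cap 0.68 [155. 218.] [519. 420.   5.]
top cap 0.61 [194. 184.] [662. 262.   5.]
top cap 0.59 [222. 183.] [662. 145.   5.]
top cap_loop 0.68 [223. 180.] [663. 135.  56.]
top cap_loop 0.6 [197. 182.] [657. 240.  56.]
top cap_loop 0.47 [199. 222.] [490. 231.  56.]
top cap_loop 0.44 [152. 212.] [535. 423.  56.]
top stud_foot 0.74 [304. 198.] [ 565. -181.  150.]
top plate 0.91 [202. 231.] [464. 225.   0.]
top canister 0.78 [303. 204.] [ 569. -195.    0.]
0.6 [ 275.72050299 -560.86340283  231.30275157] [[ 8.97435440e-01  4.41145814e-01  4.36549253e-05]
 [ 4.41145810e-01 -8.97435440e-01  7.48297261e-05]
 [ 7.21882975e-05 -4.78966609e-05 -9.99999996e-01]] 85.21960998606077 [ 0.2770013   0.51300277 -0.18356457]
```

View pics/scene.png

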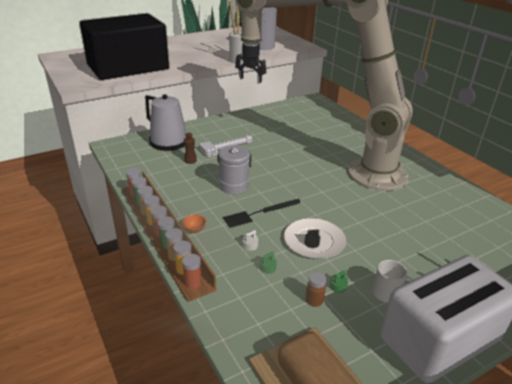

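View pics/top.png

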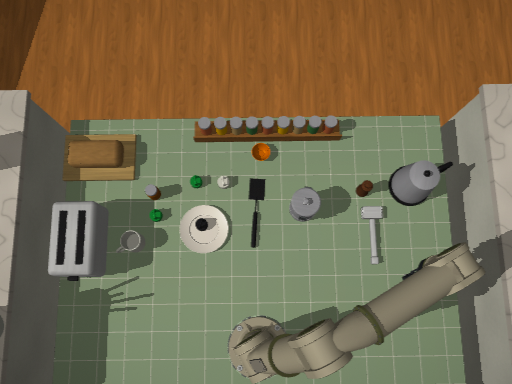

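The black cap stands on the plate (scene 312,238; top 202,225), and the green and white caps are look-alikes. The canister stud is at top (306,200). I'll pass near the canister for a close look.

```bash
python3 -m pendant '[[0.55,0.9,0.25,0,0,0,1],[0.55,0.9,0.25,0,0,0,1],[0.55,0.9,0.25,0,0,0,1],[0.55,0.9,0.25,0,0,0,1],[0.55,0.9,0.25,0,0,0,1],[0.55,0.9,0.25,0,0,0,1],[0.55,0.9,0.25,0,0,0,1],[0.55,0.9,0.25,0,0,0,1],[0.55,0.9,0.25,0,0,0,1],[0.55,0.9,0.25,0,0,0,1],[0,0,0,0,0,0,1],[0,0,0,0,0,0,1]]' 60
python3 - <<'E'
from h import *
P=r.camera_params("wrist"); im=r.camera("wrist"); cv2.imwrite("pics/w1.png",im)
print(np.round(P["extrinsics"],3),P["fx"],P["cx"],P["cy"])
for q in r.mark_of("stud_foot","wrist")[:3]: print(q["p"],q["uv"],onz(P,q["uv"],150,True))
for q in r.outline_of("canister","wrist")[:2]: print(q["p"],q["uv"],onz(P,q["uv"],150,True))
o=r.observe(); print(o["t"],o["position"],o["joints"])
E
```

```text
t: 1.8
position: [496.2, -199.9, 331.5]
eef_rot: [[0.896, 0.444, 0.001], [0.444, -0.896, -0.0], [0.0, 0.0, -1.0]]
wrist_force: [-0.9, -0.3, 0.4]
gripper_width: 85.6
grip_force: 0.0
[[ 4.44000e-01 -8.61000e-01 -2.49000e-01  5.59999e+02]
 [-8.96000e-01 -4.26000e-01 -1.24000e-01 -1.68480e+02]
 [ 0.00000e+00  2.78000e-01 -9.61000e-01  4.75359e+02]
 [ 0.00000e+00  0.00000e+00  0.00000e+00  1.00000e+00]] 297.3186396354542 256.03961932215947 189.88418737952736
0.74 [268.5, 125.3] [ 547.23223129 -190.03184135  150.        ]
0.74 [272.6, 124.6] [ 549.93123257 -193.67839655  150.        ]
1.95 [ 494.87954062 -202.46633406  330.92949156] [ 31.17717699   9.89281068 -14.54561152  81.63372559   2.50330861
  88.82373864 -47.18539755]
```

View pics/w1.png

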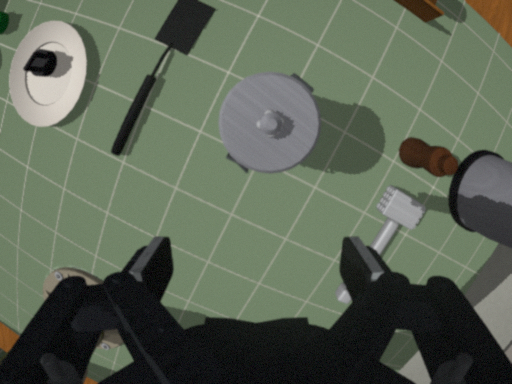

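The canister lid is at (269,122), with the stud at about (548,-190) mm. The tool passes clear of it. Next I go above the cap.

```bash
python3 -m pendant '[[-0.05,0.97,-0.2,0,0,0,1],[-0.05,0.97,-0.2,0,0,0,1],[-0.05,0.97,-0.3,0,0,0,1],[-0.05,0.97,-0.3,0,0,0,1],[-0.05,0.97,-0.3,0,0,0,1],[-0.05,0.97,-0.3,0,0,0,1],[-0.05,0.97,-0.3,0,0,0,1],[-0.05,0.97,-0.3,0,0,0,1],[-0.05,0.97,-0.3,0,0,0,1],[-0.05,0.97,-0.3,0,0,0,1],[-0.05,0.97,-0.3,0,0,0,1],[0,0,0,0,0,0,1]]'
python3 - <<'E'
from h import *
P=r.camera_params("wrist"); im=r.camera("wrist"); cv2.imwrite("pics/w2.png",im)
print(np.round(P["extrinsics"][:3,3]))
for t,z in (("cap_loop",56.5),("cap",5)):
  for q in r.mark_of(t,"wrist")[:3]: print(t,q["p"],q["uv"],onz(P,q["uv"],z,True))
q=r.outline_of("cap","wrist")[0]; print(q["uv"])
u,v=map(int,q["uv"]); cv2.imwrite("pics/w2c.png",cv2.resize(im[max(0,v-60):v+60,max(0,u-80):u+80],None,fx=5,fy=5)); print(max(0,u-80),max(0,v-60))
o=r.observe(); print(o["t"],o["position"],o["joints"])
E
```

```text
t: 3.15
position: [471.4, 230.1, 205.5]
eef_rot: [[0.895, 0.446, -0.003], [0.446, -0.895, 0.002], [-0.002, -0.003, -1.0]]
wrist_force: [-0.2, 0.2, 1.3]
gripper_width: 85.4
grip_force: 0.0
[536. 261. 349.]
cap_loop 0.83 [125.6, 56.4] [526.88510034 408.33040624  56.5       ]
cap_loop 0.79 [267.5, 164.5] [487.58657167 225.65712091  56.5       ]
cap_loop 0.57 [415.7, 61.1] [662.26621024 135.90074775  56.5       ]
cap 0.97 [315.4, 13.6] [666.52263429 250.98352733   5.        ]
cap 0.85 [141.6, 60.2] [528.38164837 411.57909873   5.        ]
cap 0.81 [395.6, 64.9] [663.45025684 136.10366025   5.        ]
[268.7, 156.9]
188 96
3.35 [474.53939053 223.87907958 207.25732091] [  0.91717871  13.28468731 -34.63698391  95.11024333   7.85320122
  74.05688455 -99.16828876]
```

View pics/w2c.png

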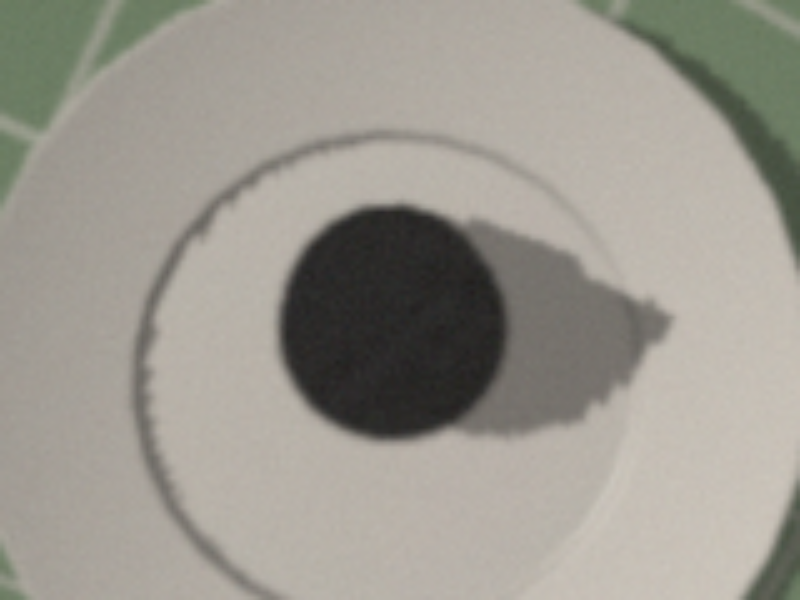

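The cap disc is centred at about (266,160) full-frame. The black loop needs a contrast stretch to show its yaw.

Run:
```python
from h import *
im=cv2.imread("pics/w2.png")[132:190,238:296].astype(float).mean(2)
im=cv2.GaussianBlur(im,(0,0),0.8)
m=im<70; print(np.percentile(im[m],[2,50,98]))
o=np.clip((im-25)/(55-25),0,1)*255
cv2.imwrite("pics/w2e.png",cv2.resize(o.astype(np.uint8),None,fx=10,fy=10,interpolation=cv2.INTER_CUBIC))
P=r.camera_params("wrist")
for z in (5,32,56.5): print(z,onz(P,(266.4,160.4),z,True))
```

```text
[37.30125481 41.13840812 63.66208261]
5 [486.39680814 215.68609354   5.        ]
32 [490.4665881  218.75296617  32.        ]
56.5 [494.15953658 221.53586911  56.5       ]
```

View pics/w2e.png

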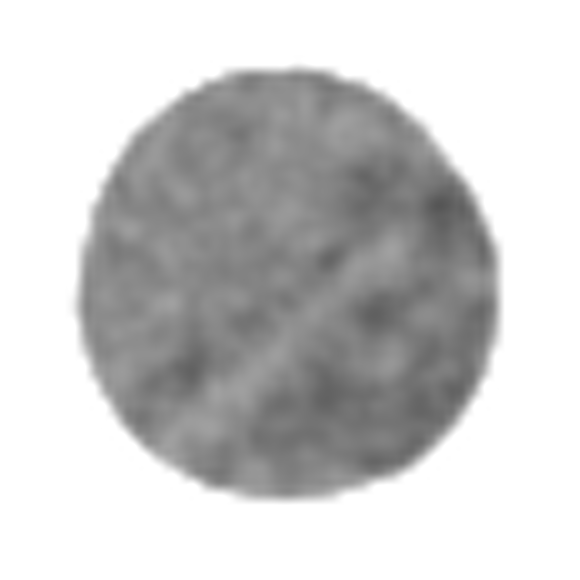

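The bar runs from about (255,175) to (280,155) full-frame, with its middle at (267,165), matching the network. That puts its world yaw near -24°, so I turn the hand about -51° and come lower.

```bash
python3 -m pendant '[[0.05,0,-0.3,0,0,-0.91,1],[0.05,0,-0.3,0,0,-0.91,1],[0.05,0,-0.3,0,0,-0.91,1],[0.05,0,-0.3,0,0,-0.91,1],[0.05,0,-0.3,0,0,-0.91,1],[0.05,0,-0.3,0,0,-0.91,1],[0.05,0,-0.3,0,0,-0.91,1],[0,0,0,0,0,0,1],[0,0,0,0,0,0,1],[0,0,0,0,0,0,1]]'
python3 - <<'E'
from h import *
o=r.observe()
P=r.camera_params("wrist"); im=r.camera("wrist"); cv2.imwrite("pics/w3.png",im)
for t,z in (("cap_loop",56.5),("cap",5)):
  for q in r.mark_of(t,"wrist")[:3]: print(t,q["p"],q["uv"],onz(P,q["uv"],z,True))
g=cv2.GaussianBlur(im.astype(float).mean(2),(0,0),0.8)
for q in r.outline_of("cap","wrist")[:3]:
  m=q["mask"]; print(q["uv"],m.sum(),g[m].mean())
  if g[m].mean()<70:
    (u,v)=map(int,q["uv"]); u0=max(0,u-40);v0=max(0,v-40); c=g[v0:v+40,u0:u+40]
    cv2.imwrite("pics/w3e.png",cv2.resize((np.clip((c-25)/40,0,1)*255).astype(np.uint8),None,fx=7,fy=7,interpolation=cv2.INTER_CUBIC)); print("org",u0,v0)
print(o["t"],o["position"],np.round(o["eef_rot"],3),o["joints"]); print(r.observe()["position"])
import pickle; pickle.dump(P,open("P3.pkl","wb"))
E
```

```text
t: 4.35
position: [488.4, 225.4, 124.3]
eef_rot: [[0.909, -0.418, 0.001], [-0.418, -0.909, 0.0], [0.001, -0.001, -1.0]]
wrist_force: [-0.4, -0.3, 1.1]
gripper_width: 85.2
grip_force: 0.0
cap_loop 0.96 [258.3, 203.0] [487.42700695 224.42767996  56.5       ]
cap_loop 0.71 [127.3, 10.5] [665.79669247 251.08384979  56.5       ]
cap 0.94 [258.7, 185.9] [486.3953139  224.06714476   5.        ]
cap 0.88 [86.7, 221.7] [527.75780358 408.55625791   5.        ]
cap 0.77 [149.7, 24.6] [666.95075228 250.46843252   5.        ]
[143.0, 23.8] 2563 42.02985643847224
org 103 0
[79.7, 230.2] 2237 42.30108279339332
org 39 190
[260.7, 191.6] 3017 40.037056537229965
org 220 151
4.35 [488.3818902  225.43411924 124.26078733] [[ 0.909 -0.418  0.001]
 [-0.418 -0.909  0.   ]
 [ 0.001 -0.001 -1.   ]] [  -5.79628655   17.96615678  -26.84193001   99.78916898    8.92402719
   64.26738024 -150.07755035]
[487.99337444 225.92835237 123.8602332 ]
```

View pics/w3e.png

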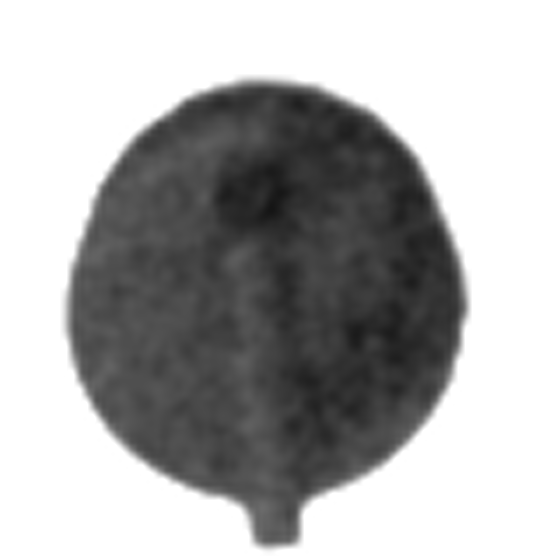

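The bar runs from about (254,187) to (260,228), leaning about 8° from the hand's x axis.

Run:
```python
from h import *
import pickle; P=pickle.load(open("P3.pkl","rb"))
a,b=onz(P,(254,186.7),60,True),onz(P,(259.7,228),60,True)
print(a,b,np.linalg.norm(a-b),(a+b)/2,np.degrees(np.arctan2(*(a-b)[[1,0]])),np.degrees(np.arctan2(-.418,.909)))
```

```text
[501.17018672 221.6101749   60.        ] [469.77898031 231.34316088  60.        ] 32.86546600519588 [485.47458352 226.47666789  60.        ] -17.22628694219085 -24.695146513285785
```

```bash
python3 -m pendant '[[-0.04,0,-0.55,0,0,0.4,1],[0,0,-0.55,0,0,0.4,1],[0,0,-0.55,0,0,0,0.4],[0,0,-0.35,0,0,0,0.2],[0,0,-0.2,0,0,0,0],[0,0,0,0,0,0,-0.3],[0,0,0,0,0,0,-1],[0,0,0,0,0,0,-1],[0,0,0,0,0,0,-1],[0,0,0,0,0,0,-1]]' 100
```

```text
t: 5.55
position: [486.9, 226.2, 36.2]
eef_rot: [[0.949, -0.315, 0.002], [-0.315, -0.949, 0.001], [0.002, -0.001, -1.0]]
wrist_force: [0.8, -0.2, 3.5]
gripper_width: 6.1
grip_force: 98.1
```

```bash
python3 -m pendant '[[0,0,0.3,0,0,0,-1],[0,0,0.5,0,0,0,-1],[0,0,0.9,0,0,0,-1],[0,0,1,0,0,0,-1],[0,-0.3,1,0,0,0,-1],[0.1,-0.8,0.8,0,0,0,-1],[0.15,-0.95,0.6,0,0,0,-1],[0.15,-0.95,0.4,0,0,0,-1],[0.15,-0.95,0.2,0,0,0,-1],[0.15,-0.95,0,0,0,0,-1],[0.15,-0.95,0,0,0,0,-1],[0.15,-0.95,0,0,0,0,-1]]'
```

```text
t: 6.75
position: [525.8, -47.4, 264.3]
eef_rot: [[0.949, -0.315, 0.001], [-0.315, -0.949, 0.0], [0.001, -0.0, -1.0]]
wrist_force: [0.2, 0.2, -1.2]
gripper_width: 6.0
grip_force: 97.7
```

```bash
python3 -m pendant '[[-0.2,-0.8,0,0,0,0,-1],[-0.2,-0.8,0,0,0,0,-1],[-0.15,-0.8,0,0,0,0,-1],[-0.1,-0.67,0,0,0,0,-1],[0,0,0,0,0,0,-1],[0,0,0,0,0,0,-1],[0,0,0,0,0,0,-1],[0,0,0,0,0,0,-1]]'
python3 - <<'E'
from h import *
o=r.observe()
P=r.camera_params("wrist"); im=r.camera("wrist"); cv2.imwrite("pics/w4.png",im)
for t,z in (("stud_foot",150),("cap_loop",0)):
  for q in r.mark_of(t,"wrist")[:3]: print(t,q["p"],q["uv"],onz(P,q["uv"],z,True))
for q in r.outline_of("canister","wrist")[:2]: print(q["p"],q["uv"],q["mask"].sum(),onz(P,q["uv"],150,True))
print(o["t"],o["position"],o["wrist_force"],np.round(P["extrinsics"],3))
import pickle; pickle.dump(P,open("P4.pkl","wb"))
E
```

```text
t: 7.55
position: [500.4, -167.3, 263.5]
eef_rot: [[0.95, -0.313, 0.0], [-0.313, -0.95, 0.0], [0.0, -0.001, -1.0]]
wrist_force: [1.0, -0.6, -1.0]
gripper_width: 6.0
grip_force: 97.7
stud_foot 0.66 [263.9, 126.4] [ 549.12943778 -190.29650637  150.        ]
cap_loop 0.9 [256.5, 260.0] [ 3.47451241e+02 -1.17514214e+02  5.68434189e-14]
cap_loop 0.68 [26.6, 133.1] [674.46794865 187.79226735   0.        ]
0.86 [266.4, 125.1] 13152 [ 549.53906557 -192.69446875  150.        ]
7.55 [ 500.41918868 -167.34854344  263.52314656] [ 0.97816074 -0.55342233 -0.95754966] [[-3.13000e-01 -9.12000e-01 -2.64000e-01  5.67961e+02]
 [-9.50000e-01  3.01000e-01  8.70000e-02 -1.89234e+02]
 [ 1.00000e-03  2.78000e-01 -9.61000e-01  4.07344e+02]
 [ 0.00000e+00  0.00000e+00  0.00000e+00  1.00000e+00]]
```

View pics/w4.png

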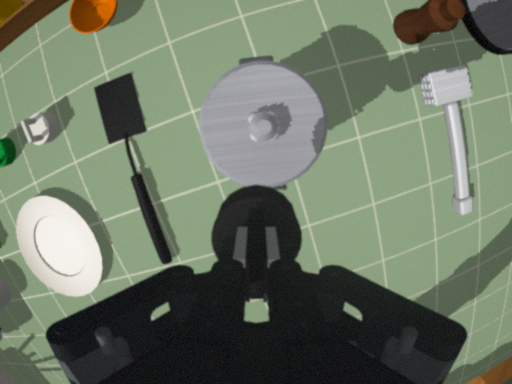

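The cap hangs in the hand with its disc around (257,230). The lid spans columns 199–327 and rows 61–187, with the stud top at (263,125). I'll compute both centres.

Run:
```python
from h import *
import pickle; P=pickle.load(open("P4.pkl","rb"))
g=cv2.imread("pics/w4.png").astype(float).mean(2)
def circ(pts):
    p=np.array(pts)[:,:2]; s=np.linalg.lstsq(np.c_[2*p,np.ones(len(p))],(p**2).sum(1),rcond=None)[0]
    return s[:2],np.sqrt(s[2]+s[:2]@s[:2])
def edge(c,angs,r0,r1,z):
    out=[]
    gs=cv2.GaussianBlur(g,(0,0),1.2)
    for a in np.radians(angs):
        rr=np.arange(r0,r1,.5); x=c[0]+rr*np.cos(a); y=c[1]+rr*np.sin(a)
        v=cv2.remap(gs.astype(np.float32),x[None].astype(np.float32),y[None].astype(np.float32),1)[0]
        k=np.argmax(np.abs(np.gradient(v))); out.append(onz(P,(x[k],y[k]),z,True))
    return out
print("lid",circ(edge((263,124),list(range(100,260,8))+list(range(275,300,5)),54,72,150)))
print("studtop",onz(P,(263,125),170,True))
pp=edge((257,230),[170,180,190,200,215,230,310,325,340,350,0],34,54,259)
for z in (232,259): print("cap",z,circ(edge((257,230),[165,175,185,195,205,215,325,335,345,355,5],34,54,z)))
```

```text
lid (array([ 550.03407563, -188.16926923]), np.float64(55.71361370556172))
studtop [ 551.88186793 -189.88208478  170.        ]
cap 232 (array([ 491.24936978, -163.95265447]), np.float64(28.98267923470338))
cap 259 (array([ 503.06172879, -167.84547737]), np.float64(24.519840406130182))
```

```bash
python3 -m pendant '[[0.4,-0.18,0,0,0,0,-1],[0.4,-0.18,0,0,0,0,-1],[0.38,-0.18,-0.3,0,0,0,-1],[0,0,-0.5,0,0,0,-1],[0,0,-0.5,0,0,0,-1],[0,0,0,0,0,0,-1],[0,0,0,0,0,0,-1],[0,0,0,0,0,0,-1]]' 120
python3 - <<'E'
from h import *
o=r.observe(); print(o["t"],o["position"],o["wrist_force"],o["moment"])
im=r.camera("wrist"); cv2.imwrite("pics/w5.png",im)
P=r.camera_params("wrist")
for q in r.outline_of("canister","wrist")[:1]: print(q["p"],q["uv"])
for q in r.mark_of("stud_foot","wrist")[:1]: print(q["p"],onz(P,q["uv"],150,True))
E
```

```text
t: 8.55
position: [547.9, -190.5, 212.7]
eef_rot: [[0.949, -0.315, 0.002], [-0.315, -0.949, -0.001], [0.002, -0.0, -1.0]]
wrist_force: [-0.4, 0.3, -0.3]
gripper_width: 5.7
grip_force: 118.5
8.55 [ 547.93338603 -190.53978624  212.73848705] [-0.40343145  0.25221116 -0.34606635] [-0.05723559 -0.00346232 -0.01973896]
0.89 [255.1, 175.0]
0.26 [568.8626182  -87.13762571 150.        ]
```

View pics/w5.png

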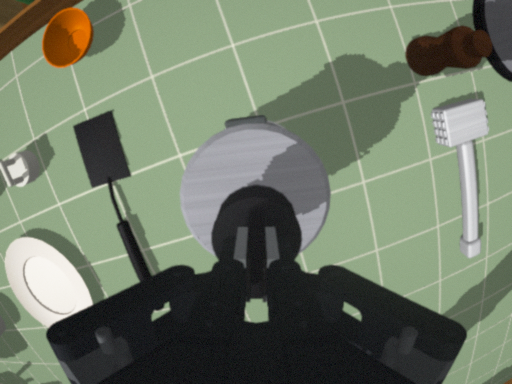

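The lid spans columns 180–330 (middle 255) and the cap sits at 257, so they're aligned. I lower it over the stud.

```bash
python3 -m pendant '[[0,0.02,-0.12,0,0,0,-1],[0,0,-0.12,0,0,0,-1],[0,0,-0.12,0,0,0,-1],[0,0,0,0,0,0,-1],[0,0,0,0,0,0,-1]]'
python3 -c "
from workcell import r
o=r.observe();print(o['position'],o['wrist_force'],o['moment'])"
```

```text
t: 9.2
position: [547.3, -189.7, 196.8]
eef_rot: [[0.949, -0.315, 0.0], [-0.315, -0.949, 0.0], [-0.0, -0.0, -1.0]]
wrist_force: [0.4, 0.4, -0.9]
gripper_width: 5.5
grip_force: 118.8
[ 547.33338301 -189.67567597  196.76966488] [ 0.37363201  0.42797692 -0.94633279] [-0.02410715 -0.158194   -0.01292415]
```

```bash
python3 -m pendant '[[0,0,-0.06,0,0,0,-1],[0,0,-0.06,0,0,0,-1],[0,0,0,0,0,0,-1]]'; python3 -m pendant '[[0,0,-0.05,0,0,0,-1],[0,0,-0.05,0,0,0,-1],[0,0,0,0,0,0,-1]]'
```

```text
t: 9.5
position: [548.6, -189.9, 193.3]
eef_rot: [[0.949, -0.315, 0.004], [-0.315, -0.949, -0.001], [0.004, -0.0, -1.0]]
wrist_force: [2.7, -0.2, 3.4]
gripper_width: 5.6
grip_force: 119.2
t: 9.8
position: [549.7, -190.2, 191.4]
eef_rot: [[0.949, -0.315, 0.007], [-0.315, -0.949, -0.002], [0.008, -0.0, -1.0]]
wrist_force: [2.9, -0.2, 13.5]
gripper_width: 5.6
grip_force: 120.5
```

```bash
python3 -m pendant '[[0.04,0,-0.05,0,0,0,-1],[0,0,-0.05,0,0,0,-1],[0,0,0,0,0,0,-1]]'; python3 -m pendant '[[0,0,-0.05,0,0,0,-1],[0,0,-0.05,0,0,0,-1],[0,0,0,0,0,0,-1]]'
```

```text
t: 10.1
position: [549.6, -189.9, 183.9]
eef_rot: [[0.949, -0.315, 0.002], [-0.315, -0.949, -0.0], [0.002, -0.0, -1.0]]
wrist_force: [6.6, -2.2, -7.4]
gripper_width: 5.9
grip_force: 117.5
t: 10.4
position: [549.3, -190.1, 181.2]
eef_rot: [[0.949, -0.316, 0.002], [-0.316, -0.949, -0.001], [0.002, 0.0, -1.0]]
wrist_force: [-0.2, -0.6, 8.1]
gripper_width: 5.6
grip_force: 120.0
```

It snapped over, and it is now against the hard stop. I build up the holding push.

```bash
python3 -m pendant '[[0,0,-0.05,0,0,0,-1],[0,0,0,0,0,0,-1],[0,0,0,0,0,0,-1]]'; python3 -m pendant '[[0,0,-0.05,0,0,0,-1],[0,0,0,0,0,0,-1],[0,0,0,0,0,0,-1]]'
```

```text
t: 10.7
position: [549.4, -190.1, 181.2]
eef_rot: [[0.949, -0.316, 0.003], [-0.316, -0.949, -0.001], [0.003, 0.0, -1.0]]
wrist_force: [-5.2, 1.5, 20.3]
gripper_width: 5.5
grip_force: 121.6
t: 11.0
position: [549.5, -190.2, 181.1]
eef_rot: [[0.949, -0.316, 0.004], [-0.316, -0.949, -0.002], [0.005, 0.001, -1.0]]
wrist_force: [-11.4, 3.3, 32.9]
gripper_width: 5.5
grip_force: 123.4
```

```bash
python3 -m pendant '[[-0.02,0,0,0,0,0,-1],[0,0,0,0,0,0,-1],[0,0,0,0,0,0,-1],[0,0,0,0,0,0,-1]]'
python3 - <<'E'
from h import *
im=r.camera("scene"); P=r.camera_params("scene")
a=cv2.resize(im[120:220,160:320],None,fx=4,fy=4)
b=cv2.resize(r.camera("wrist")[100:300,130:390],(400,308))
c=np.zeros((a.shape[0]+0,640,3),np.uint8); cv2.imwrite("pics/e.png",a)
b=r.camera("wrist"); 
o=r.observe(); print(o["t"],o["position"],o["wrist_force"])
E
```

```text
t: 11.4
position: [549.5, -190.2, 181.1]
eef_rot: [[0.949, -0.316, 0.006], [-0.316, -0.949, -0.002], [0.006, 0.0, -1.0]]
wrist_force: [-7.5, 2.3, 29.2]
gripper_width: 5.2
grip_force: 122.9
11.55 [ 549.47328166 -190.15594228  181.12833454] [-8.66968381  1.28225124 30.02639714]
```

View pics/e.png

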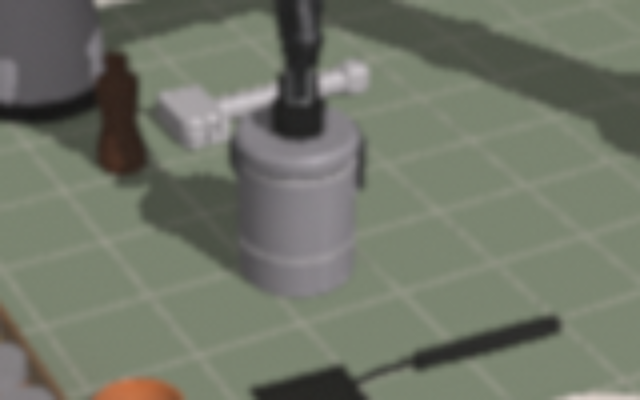

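The cap sits flat on the lid (crop 298,120), held by the hand with a steady push of about 30 N. I hand it in.

```bash
python3 -c "
from workcell import r
print(r.sign_off())"
```

```text
the job is handed in; nothing more can be done
None
```

The black cap clicked onto the stud and sits flat on the canister lid, and the hand still grips it and presses down at a steady 30 N or so; I handed the job in at about 11.6 s.

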